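# Charge the jar mill with grinding balls

## Robot

A 6-joint arm with a two-finger parallel gripper is mounted at the origin on the work surface. World frame = base frame: x ahead of the robot, y to its left, z up, the work surface at z = 0. Lengths are in mm, angles in rad, forces in N, time in s.
With the tool pointing down it reaches from about 275 to 750 mm from the base axis. Payload 10.2 kg.
Tool frame: the origin (TCP) lies on the front face of the gripper's body, between the roots of the fingers; the fingertips stand 73 mm ahead of it and the grasp point (between the pads) lies 54 mm ahead of it; z points along the fingers, y is the direction in which the jaws open and shut (so a half turn about z gives the same grasp; the last joint's range is limited). The gripper opens to 85 mm and grips with 20 to 120 N. Pads are 22 mm wide; open, the fingers measure 114 mm over their backs; the gripper's body (76 mm by 85 mm) begins 54 mm behind the grasp point. The pads swing forward as they close: fully open they stand 13 mm farther back than shut.
Start: joints at [-1.555, 0.313, 1.498, -0, 1.331, -0.223], TCP at [124.168, -510.112, 303.894] pointing down, gripper open.
Joint ranges: [-2.94, 2.94], [-0.97, 2.17], [0.19, 2.56], [-1.23, 4.37], [0.02, 3.11], [-2.88, 2.88]. Speed limits (rad/s): [2.39, 2.39, 3.01, 3.14, 3.14, 3.14].

## Interface

Orientations are given as a unit quaternion [w, x, y, z].
In Python, from rig import ctrl gives the robot as it stands. The module is installed in compiled form; this text tells all that it offers.
- The arm moves only by the shell command python3 -m creep 'ROWS' [OPENING] [FORCE]. ROWS is text: rows parted by semicolons, each of 6 numbers parted by spaces: the shift along the tool's x, y, z scaled (see below), then the turn, a rotation vector about the tool's x, y, z scaled (see below). In form: tx ty tz wx wy wz; .... A call has 1 to 8 rows; each row shifts and turns the commanded pose from where the row before left it, along the tool's axes as they then stand; what a row does not reach is not made up. The controller multiplies each number of a shift by 0.02 m and each number of a turn by 5 degrees. A row lasts 1/10 s, in which the tool goes at most 50 mm and 8.59 degrees, less where a joint would pass 70% of its speed; a pose out of reach is approached as far as the arm can. A call with a number of a shift or a turn outside -1 to 1 is refused whole. A call with a gripper value outside its range is refused whole. OPENING is the opening, from 0 (shut) to 1 (fully open), set as the call begins (- or left out, the last holds). The fingers move at their own pace and stop on an object; FORCE is the grip in N (left out, the last holds). Time passes only in rows, so rows that do not move let the fingers close. It gives the time, the measured TCP pose, the force and the opening at its end, in the units of the state.
- ctrl.sense(): the state, without advancing time (a new reading comes with each control period).
- ctrl.capture(name): name is "scene" or "top"; returns the picture (400x640x3 uint8, blue, green, red); there is no depth.
- ctrl.get_calibration(name): a dict with "mtx" (3x3 intrinsics, pixels), "R" (3x3) and "t" (3): a world point X has camera coordinates R X + t. Camera axes: x right, y down, z forward; pixel columns grow to the right and rows downward; lengths in mm; the calibration is good to about 2 mm. A picture is of the moment at which its call begins. get_calibration takes no time and is no camera call.
- ctrl.finish_job(): hands the job in, once; it reports no verdict.
The state is a dict: "time_s": time; "joints": joint angles; "dq": joint speeds; "tau": joint torques, N m; "eef_pos": TCP position; "ee_rot": TCP orientation; "force": force on the tool from outside, world axes, zero at the start; "wrist_torque": the same for the moment, N m; "grip_width": opening from 0.0 (shut) to 1.0 (fully open).
Only numpy, scipy, OpenCV 4.12 (cv2) and the standard library are available. Lean on these libraries where they do the work, as an engineer would, in place of code of your own. Each camera call takes 0.05 s, during which the arm holds its last target. There are 200 camera calls.

## Task

First pull the black bung out of the white mill jar and stand it, grip up, on the round plaster bat, about centred. Then use the scoop to tip at least five of the six porcelain grinding balls from the tub into the jar - never touch a ball with the gripper, and leave no ball anywhere but in the jar or the tub. Finally stand the scoop level on the bare bench, outside the tub, and leave the other pots and tools where they are.

Things in the scene. Friction and masses are not known exactly. Their poses are not given: they have to be found in the camera images.
- scoop: Aluminium scoop, 250 g: flat pan open at the front, handle bar above it. Origin: underside of the pan, mid-width; x to the front lip, z up. Pan x -58 to +57 mm, 92 mm wide, floor 2.5 mm; side walls 3 mm thick, 42 mm high, sloping to nothing at the lip; closed back wall. Starts standing on the bench, lip within 0.5 rad of -x. Balances near x = -8 mm.
- scoop_lip (a point): Middle of the scoop's front lip, at (57, 0, 0) mm in the scoop's frame; the floor is bevelled here to 1 mm thick.
- scoop_grip (a point): Middle of the scoop's handle bar, at (-14, 0, 104) mm in the scoop's frame. The bar is straight and level along the scoop's x, 92 mm long, 22 mm wide (y) and 20 mm high; a 26 mm wide upright strap at the back wall carries its rear end, the rest is free below.
- tub: Grey open-topped tub fixed to the bench: outside 272 mm (x) by 116 mm (y) by 60 mm high, walls and floor 6 mm thick, so inside 260 by 104 mm. Origin under its centre on the bench. The balls lie in its -x part (towards the robot); at least 125 mm of the +x part of the floor is free of balls.
- ball0: One of six identical glazed porcelain grinding balls, 36 mm across, 55 g, slippery; origin at its centre.
- ball1: One of six identical glazed porcelain grinding balls, 36 mm across, 55 g, slippery; origin at its centre.
- ball2: One of six identical glazed porcelain grinding balls, 36 mm across, 55 g, slippery; origin at its centre.
- ball3: One of six identical glazed porcelain grinding balls, 36 mm across, 55 g, slippery; origin at its centre.
- ball4: One of six identical glazed porcelain grinding balls, 36 mm across, 55 g, slippery; origin at its centre.
- ball5: One of six identical glazed porcelain grinding balls, 36 mm across, 55 g, slippery; origin at its centre.
- jar: White porcelain mill jar fixed to the bench: 140 mm outside diameter, 110 mm high to the rim, wall 7 mm (mouth 126 mm), inner floor 8 mm above the bench. Origin under its centre on the bench, z up; the spring catches stand at its +y and -y sides.
- catch_a (a point): Spring catch on the jar's +y side (its twin is at -y): a 28 mm steel ball, centred here, 77 mm from the jar's axis and 129 mm above the bench; its nose reaches in to 63 mm over the bung's edge. It is carried by a 30 mm wide steel upright, 91 to 100 mm from the axis, 122 mm high.
- bung: Black bung in the jar, 280 g: spigot 108 mm across and 12 mm deep, then a flange 132 mm across and 10 mm thick resting on the rim, then a grip bar 24 mm wide (x), 64 mm long (y, along the line of the catches), 38 mm high. Origin: centre of its underside, z up; the bar is 22 to 60 mm above it. Pulled straight up it gives at about 8 to 16 N within 8 mm; the catches rub until 28 mm up.
- bat: Round off-white plaster bat (flat disc) fixed flat on the bench, 160 mm across, 12 mm thick; origin under its centre on the bench.
- bowl: Terracotta bowl, 124 mm across and 50 mm high; origin under its centre. Bystander, loose.
- mug: White mug, 76 mm across, 85 mm high, with a handle at its +y side; origin under its centre. Bystander, loose.
- glaze: Grey lidded glaze jar with a paper label, 64 mm across, 100 mm high; origin under its centre. Bystander, loose.
- brush: Brush about 170 mm long lying along its x, less than 30 mm high; origin at its underside near mid-length. Bystander, loose.
- vase: Small terracotta vase, 72 mm across, 90 mm high; origin under its centre. Bystander, loose.
Mind the look-alikes: they are no part of the job. Leave any blue look-alike of the scoop alone.

How it is judged (in metres and radians):
On the way, in this order (a step that is already met when the one before it is completed fails the run):
1. the bung stands on the bat, out of the jar (horizontal distance between bung and bat below 0.035 m and height (world z) of bung below 0.018 m and angle between bung's own z axis and vertical below 0.1 rad and linear speed of bung below 0.03 m/s), for 0.2 s.
2. the scoop is lifted clear of the tub with at least one ball in it (height (world z) of scoop above 0.075 m and ((x of ball0 in the frame of scoop between -0.058 and 0.058 m and y of ball0 in the frame of scoop between -0.045 and 0.045 m and z of ball0 in the frame of scoop between 0.005 and 0.06 m) or (x of ball1 in the frame of scoop between -0.058 and 0.058 m and y of ball1 in the frame of scoop between -0.045 and 0.045 m and z of ball1 in the frame of scoop between 0.005 and 0.06 m) or (x of ball2 in the frame of scoop between -0.058 and 0.058 m and y of ball2 in the frame of scoop between -0.045 and 0.045 m and z of ball2 in the frame of scoop between 0.005 and 0.06 m) or (x of ball3 in the frame of scoop between -0.058 and 0.058 m and y of ball3 in the frame of scoop between -0.045 and 0.045 m and z of ball3 in the frame of scoop between 0.005 and 0.06 m) or (x of ball4 in the frame of scoop between -0.058 and 0.058 m and y of ball4 in the frame of scoop between -0.045 and 0.045 m and z of ball4 in the frame of scoop between 0.005 and 0.06 m) or (x of ball5 in the frame of scoop between -0.058 and 0.058 m and y of ball5 in the frame of scoop between -0.045 and 0.045 m and z of ball5 in the frame of scoop between 0.005 and 0.06 m))), for 0.2 s.
At the end, for the whole second after the job is handed in: At least five of the six balls are inside the jar (below its rim) and any other ball is in the tub; the bung stands upright and at rest on the bat, its axis within 35 mm of the bat's centre; the scoop stands level (within 0.08 rad) and at rest on the bench outside the tub (all of step 1 and (((horizontal distance between ball0 and jar below 0.062 m and height (world z) of ball0 below 0.105 m) and (horizontal distance between ball1 and jar below 0.062 m and height (world z) of ball1 below 0.105 m) and (horizontal distance between ball2 and jar below 0.062 m and height (world z) of ball2 below 0.105 m) and (horizontal distance between ball3 and jar below 0.062 m and height (world z) of ball3 below 0.105 m) and (horizontal distance between ball4 and jar below 0.062 m and height (world z) of ball4 below 0.105 m)) or ((horizontal distance between ball0 and jar below 0.062 m and height (world z) of ball0 below 0.105 m) and (horizontal distance between ball1 and jar below 0.062 m and height (world z) of ball1 below 0.105 m) and (horizontal distance between ball2 and jar below 0.062 m and height (world z) of ball2 below 0.105 m) and (horizontal distance between ball3 and jar below 0.062 m and height (world z) of ball3 below 0.105 m) and (horizontal distance between ball5 and jar below 0.062 m and height (world z) of ball5 below 0.105 m)) or ((horizontal distance between ball0 and jar below 0.062 m and height (world z) of ball0 below 0.105 m) and (horizontal distance between ball1 and jar below 0.062 m and height (world z) of ball1 below 0.105 m) and (horizontal distance between ball2 and jar below 0.062 m and height (world z) of ball2 below 0.105 m) and (horizontal distance between ball4 and jar below 0.062 m and height (world z) of ball4 below 0.105 m) and (horizontal distance between ball5 and jar below 0.062 m and height (world z) of ball5 below 0.105 m)) or ((horizontal distance between ball0 and jar below 0.062 m and height (world z) of ball0 below 0.105 m) and (horizontal distance between ball1 and jar below 0.062 m and height (world z) of ball1 below 0.105 m) and (horizontal distance between ball3 and jar below 0.062 m and height (world z) of ball3 below 0.105 m) and (horizontal distance between ball4 and jar below 0.062 m and height (world z) of ball4 below 0.105 m) and (horizontal distance between ball5 and jar below 0.062 m and height (world z) of ball5 below 0.105 m)) or ((horizontal distance between ball0 and jar below 0.062 m and height (world z) of ball0 below 0.105 m) and (horizontal distance between ball2 and jar below 0.062 m and height (world z) of ball2 below 0.105 m) and (horizontal distance between ball3 and jar below 0.062 m and height (world z) of ball3 below 0.105 m) and (horizontal distance between ball4 and jar below 0.062 m and height (world z) of ball4 below 0.105 m) and (horizontal distance between ball5 and jar below 0.062 m and height (world z) of ball5 below 0.105 m)) or ((horizontal distance between ball1 and jar below 0.062 m and height (world z) of ball1 below 0.105 m) and (horizontal distance between ball2 and jar below 0.062 m and height (world z) of ball2 below 0.105 m) and (horizontal distance between ball3 and jar below 0.062 m and height (world z) of ball3 below 0.105 m) and (horizontal distance between ball4 and jar below 0.062 m and height (world z) of ball4 below 0.105 m) and (horizontal distance between ball5 and jar below 0.062 m and height (world z) of ball5 below 0.105 m))) and ((horizontal distance between ball0 and jar below 0.062 m and height (world z) of ball0 below 0.105 m) or (x of ball0 in the frame of tub between -0.132 and 0.132 m and y of ball0 in the frame of tub between -0.055 and 0.055 m and z of ball0 in the frame of tub between 0 and 0.06 m)) and ((horizontal distance between ball1 and jar below 0.062 m and height (world z) of ball1 below 0.105 m) or (x of ball1 in the frame of tub between -0.132 and 0.132 m and y of ball1 in the frame of tub between -0.055 and 0.055 m and z of ball1 in the frame of tub between 0 and 0.06 m)) and ((horizontal distance between ball2 and jar below 0.062 m and height (world z) of ball2 below 0.105 m) or (x of ball2 in the frame of tub between -0.132 and 0.132 m and y of ball2 in the frame of tub between -0.055 and 0.055 m and z of ball2 in the frame of tub between 0 and 0.06 m)) and ((horizontal distance between ball3 and jar below 0.062 m and height (world z) of ball3 below 0.105 m) or (x of ball3 in the frame of tub between -0.132 and 0.132 m and y of ball3 in the frame of tub between -0.055 and 0.055 m and z of ball3 in the frame of tub between 0 and 0.06 m)) and ((horizontal distance between ball4 and jar below 0.062 m and height (world z) of ball4 below 0.105 m) or (x of ball4 in the frame of tub between -0.132 and 0.132 m and y of ball4 in the frame of tub between -0.055 and 0.055 m and z of ball4 in the frame of tub between 0 and 0.06 m)) and ((horizontal distance between ball5 and jar below 0.062 m and height (world z) of ball5 below 0.105 m) or (x of ball5 in the frame of tub between -0.132 and 0.132 m and y of ball5 in the frame of tub between -0.055 and 0.055 m and z of ball5 in the frame of tub between 0 and 0.06 m)) and height (world z) of scoop between -0.004 and 0.005 m and angle between scoop's own z axis and vertical below 0.08 rad and linear speed of scoop below 0.03 m/s and not (x of scoop in the frame of tub between -0.135 and 0.135 m and y of scoop in the frame of tub between -0.057 and 0.057 m and z of scoop in the frame of tub between -0.1 and 0.1 m)); the robot touches nothing.
It fails at once if a bystander pot or tool is moved more than 40 mm or knocked over (distance of any of bowl, mug, glaze, brush, vase from where it was at the start of the episode above 0.04 m or angle between any of bowl, mug, glaze, brush, vase's own z axis and vertical above 0.5 rad).
It fails at once if the gripper's fingers touch a ball (contact force between the fingers and ball0 above 1 N or contact force between the fingers and ball1 above 1 N or contact force between the fingers and ball2 above 1 N or contact force between the fingers and ball3 above 1 N or contact force between the fingers and ball4 above 1 N or contact force between the fingers and ball5 above 1 N).
It also fails if it takes over 72 s, if anything falls off the work surface, if the arm or the gripper's body presses on something with over 40 N, if the wrist force passes 120 N, or if a joint passes its speed limit or range.

## Working session

There is one attempt and no reset: what is moved stays moved. The work goes in short steps, Python scripts to look and compute and a shell command to move; the robot and the scene stay as the last step left them, time stands still between calls to the robot, and variables do not carry over. Pictures are saved under pics/ and viewed, about 8 in all and at most 12, crops included, and the job is handed in when it is done.

```bash
mkdir -p pics; python3 - <<'E'
from rig import ctrl
import cv2
for n in("scene","top"):
    cv2.imwrite(f"pics/{n}0.png",ctrl.capture(n)); c=ctrl.get_calibration(n); print(n,c["mtx"].round(1).tolist(),c["R"].round(3).tolist(),c["t"].round(0).tolist())
s=ctrl.sense();print(s)
E
```

```text
scene [[374.3, 0.0, 312.9], [0.0, 374.3, 197.8], [0.0, 0.0, 1.0]] [[-0.473, 0.881, -0.009], [0.587, 0.307, -0.749], [-0.657, -0.36, -0.662]] [225.0, -177.0, 1385.0]
top [[472.3, 0.0, 320.2], [0.0, 472.3, 201.6], [0.0, 0.0, 1.0]] [[-0.0, -1.0, 0.007], [-0.998, -0.0, -0.058], [0.058, -0.007, -0.998]] [-7.0, 453.0, 1702.0]
{'time_s': 0.1, 'joints': array([-1.55537105e+00,  3.13417940e-01,  1.49831845e+00,  1.65174632e-05,
        1.33096420e+00, -2.23395746e-01]), 'dq': array([-0.00134171, -0.00303174, -0.0008399 , -0.00151094, -0.0013061 ,
       -0.00032076]), 'tau': array([ 2.65838826e-03, -4.12903512e+01, -2.60145020e+01, -1.43531470e-04,
        3.00839165e-03, -2.05006000e-05]), 'eef_pos': array([ 124.18386317, -509.97267561,  303.3960802 ]), 'ee_rot': array([-5.50140990e-04,  9.92879114e-01,  1.19124967e-01,  6.54784495e-05]), 'force': array([-0.47477552,  0.34883858,  0.41349081]), 'wrist_torque': array([ 0.01415798, -0.01591593, -0.00889103]), 'grip_width': 0.99983446359106}
```

View pics/top0.png

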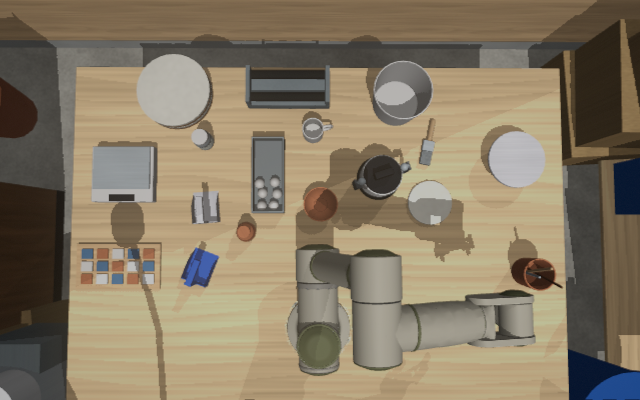

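View pics/scene0.png

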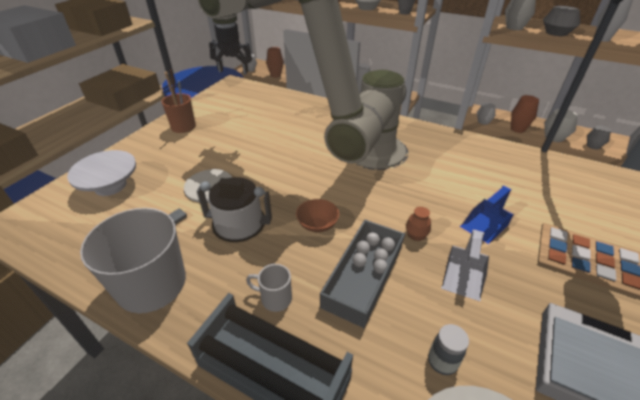

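```bash
cat > h.py <<'E'
import numpy as np, cv2
from rig import ctrl
from scipy.spatial.transform import Rotation as Rn
def ray(n,uv):
    c=ctrl.get_calibration(n);R=np.array(c["R"]);t=np.array(c["t"]).ravel()
    d=R.T@np.linalg.inv(c["mtx"])@np.array([uv[0],uv[1],1.]);return -R.T@t,d
def onz(n,uv,z):
    o,d=ray(n,uv);return (o+d*(z-o[2])/d[2]).round(1)
def proj(n,X):
    c=ctrl.get_calibration(n);p=np.array(c["mtx"])@(np.array(c["R"])@np.array(X,float)+np.array(c["t"]).ravel());return (p[:2]/p[2]).round(1)
def tri(a,b):
    o1,d1=ray("top",a);o2,d2=ray("scene",b)
    A=np.stack([d1,-d2],1);s=np.linalg.lstsq(A,o2-o1,rcond=None)[0]
    p,q=o1+s[0]*d1,o2+s[1]*d2;return ((p+q)/2).round(1),np.linalg.norm(p-q).round(1)
def tcp():
    s=ctrl.sense();w,x,y,z=s["ee_rot"];return s["eef_pos"],Rn.from_quat([x,y,z,w]),s
def crop(n,x0,y0,x1,y1,k,f,img=None):
    im=ctrl.capture(n) if img is None else img
    cv2.imwrite(f,cv2.resize(im[y0:y1,x0:x1],None,fx=k,fy=k,interpolation=cv2.INTER_CUBIC));return im
E
python3 - <<'E'
from h import *
t=cv2.imread("pics/top0.png");s=cv2.imread("pics/scene0.png")
A=cv2.resize(t[125:245,180:460],None,fx=2.85,fy=2.85,interpolation=3)[:, :798]
B=np.hstack([cv2.resize(s[160:260,170:270],(399,255*399//255)[0:2] if 0 else (255,255),interpolation=3),cv2.resize(s[205:305,330:530],(510,255),interpolation=3)])
B=np.hstack([B,np.zeros((255,A.shape[1]-B.shape[1],3),np.uint8)])
cv2.imwrite("pics/c1.png",np.vstack([A,B]))
E
```

```text
(no output)
```

View pics/c1.png

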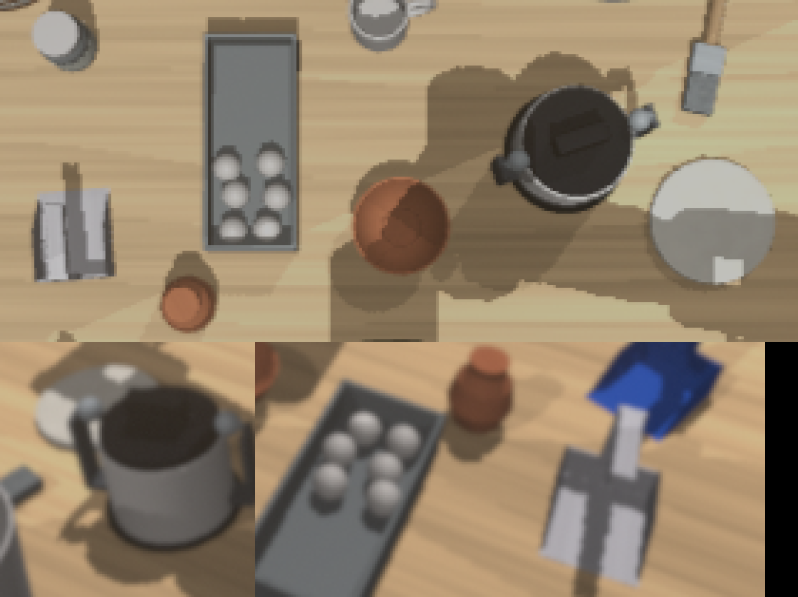

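```bash
python3 - <<'E'
from h import *
t=cv2.imread("pics/top0.png");s=cv2.imread("pics/scene0.png")
print("cam",ray("scene",(0,0))[0].round(),ray("top",(0,0))[0].round())
c=np.array([onz("top",(180+u/2.85,125+v/2.85),0) for u,v in((37,200),(113,190),(113,276),(37,280))]);print(c)
m=c.mean(0);m[2]=0
k=8
a=cv2.resize(t[170:240,180:230],None,fx=k,fy=k,interpolation=3);b=cv2.resize(s[220:310,430:498],None,fx=6.22,fy=6.22,interpolation=3)
for sg,col in((1,(0,0,255)),(-1,(0,255,0))):
    for x in(-60,32):
        P=m+[sg*x,0,114]
        p=(proj("top",P)-[180,170])*k;q=(proj("scene",P)-[430,220])*6.22
        cv2.circle(a,tuple(int(v) for v in p),5,col,2);cv2.circle(b,tuple(int(v) for v in q),5,col,2)
h=min(a.shape[0],b.shape[0]);cv2.imwrite("pics/c2.png",np.hstack([a[:h],b[:h,:400]]))
E
```

```text
cam [1121.  354.  787.] [ 353.    5. 1725.]
[[476.8 458.2   0. ]
 [489.7 361.1   0. ]
 [379.4 359.7   0. ]
 [374.3 456.6   0. ]]
```

View pics/c2.png

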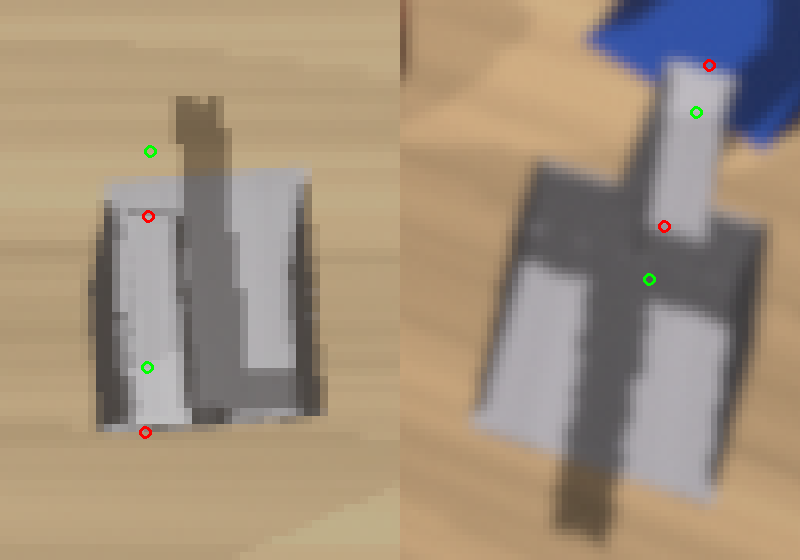

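```bash
python3 - <<'E'
from h import *
t=cv2.imread("pics/top0.png")
f=lambda u,v:(180+u/2.85,125+v/2.85)
a=onz("top",f(643,121),129);b=onz("top",f(514,165),129)
m=(a+b)/2;d=b-a
print("catch",a,b,"dist",np.linalg.norm(d[:2]),"jar",m,"yaw(y axis +y)",np.arctan2(-d[0],d[1]))
g=cv2.cvtColor(t,cv2.COLOR_BGR2HSV)
# bung black mask
roi=np.zeros(t.shape[:2],np.uint8);roi[145:205,345:415]=1
M=((t.max(2)<62)*roi).astype(np.uint8);M=cv2.morphologyEx(M,cv2.MORPH_OPEN,np.ones((3,3)))
c=max(cv2.findContours(M,0,1)[0],key=cv2.contourArea);e=cv2.minEnclosingCircle(c);print("black",e,onz("top",e[0],120))
# bat: low saturation
roi[:]=0;roi[175:230,402:458]=1
M=((g[...,1]<50)*roi).astype(np.uint8);M=cv2.morphologyEx(M,cv2.MORPH_OPEN,np.ones((3,3)))
c=max(cv2.findContours(M,0,1)[0],key=cv2.contourArea);e=cv2.minEnclosingCircle(c);print("bat",e,onz("top",e[0],12),cv2.boundingRect(c), "r mm",e[1]*1690/472)
# bar corners of bung (crop c1 coordinates)
bc=[onz("top",f(u,v),158) for u,v in((548,133),(602,109),(612,128),(557,153))];print("bung bar",np.mean(bc,0),[x[:2].tolist() for x in bc])
# tub
roi[:]=0;roi[125:220,240:295]=1
tc=[onz("top",f(u,v),60) for u,v in((205,36),(298,36),(298,249),(205,249))];print("tub",np.mean(tc,0),[x[:2].tolist() for x in tc])
print("balls",[onz("top",f(u,v),24)[:2].tolist() for u,v in((227,166),(270,162),(235,194),(276,194),(232,228),(267,226))])
p=onz("top",(180+147/8,170+212/8),114);q=onz("top",(180+160/8,170+425/8),114);print("bar",p,q,(p+q)/2,np.linalg.norm(p-q))
l=onz("top",(180+207.5/8,170+177/8),0);print("lip mid",l)
p=onz("top",f(590,140),98)
E
```

```text
catch [ 562.4 -296.6  129. ] [ 509.6 -142.2  129. ] dist 163.1784299470981 jar [ 536.  -219.4  129. ] yaw(y axis +y) 0.32950233710884874
black ((381.8518981933594, 174.15823364257812), 18.582286834716797) [ 540.5 -216.7  120. ]
bat ((429.6290283203125, 202.0483856201172), 22.21048927307129) [ 451.2 -404.9   12. ] (408, 181, 44, 44) r mm 79.52484506671712
bung bar [ 547.125 -216.825  158.   ] [[544.4, -179.6], [572.8, -243.1], [550.4, -254.7], [520.9, -189.9]]
tub [544.85  177.575  60.   ] [[677.7, 236.4], [677.9, 120.4], [411.9, 119.3], [411.9, 234.2]]
balls [[518.4, 212.2], [523.5, 157.7], [482.8, 201.8], [482.8, 149.9], [439.7, 205.3], [442.2, 161.1]]
bar [464.1 409.8 114. ] [373.4 403.  114. ] [418.75 406.4  114.  ] 90.9545490890918
lip mid [488.  411.1   0. ]
```

```bash
python3 - <<'E'
from h import *
t=cv2.imread("pics/top0.png");s=cv2.imread("pics/scene0.png")
a=cv2.resize(t[145:210,350:415],(520,520),interpolation=3);b=cv2.resize(s[160:260,192:280],None,fx=3,fy=3,interpolation=3)
a=np.clip(a*1.6,0,255).astype(np.uint8);b=np.clip(b*1.6,0,255).astype(np.uint8)
o=np.zeros((520,784,3),np.uint8);o[:,:520]=a;o[:300,520:]=b;cv2.imwrite("pics/c3.png",o)
E
```

```text
(no output)
```

View pics/c3.png

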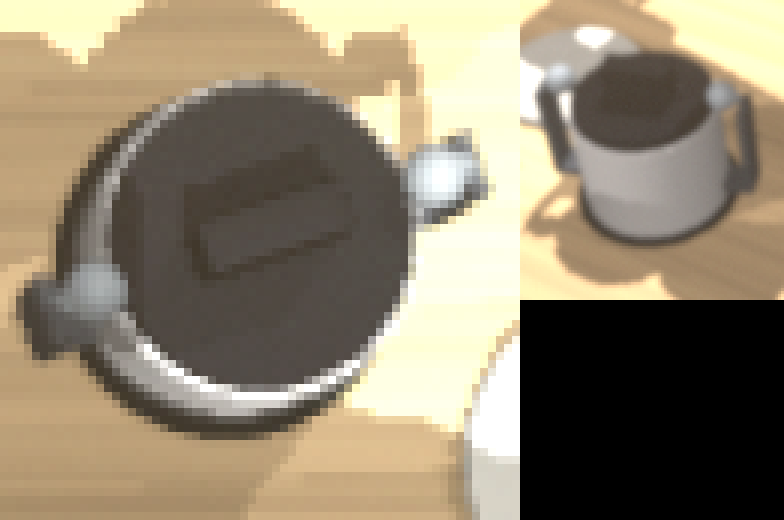

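```bash
python3 - <<'E'
from h import *
f=lambda u,v:(350+(u+.5)/8-.5,145+(v+.5)/8-.5)
print("bar",onz("top",f(272,228),158),"catch mid",onz("top",f(268,235),129),"flange",onz("top",f(264,234),120))
a=onz("top",f(440,180),129)-onz("top",f(97,290),129);print("catch",a,np.linalg.norm(a),np.arctan2(a[0],-a[1]))
# scene check: jar flange top centre & catch
fs=lambda u,v:(192+(u-520)/3,160+v/3)
for u,v in((560,76),(719,94)): print(onz("scene",fs(u,v),129))
print("flange scene",onz("scene",fs(643,102),120))
p,r,s=tcp();print(r.as_matrix().round(3).tolist())
E
```

```text
bar [ 539.7 -217.2  158. ] catch mid [ 540.2 -219.6  129. ] flange [ 541.7 -219.2  120. ]
catch [  47.1 -146.2    0. ] 153.59964192666592 0.3116623646252399
[ 559.7 -292.7  129. ]
[ 512.9 -147.6  129. ]
flange scene [ 546.  -209.6  120. ]
[[0.972, 0.237, -0.0], [0.237, -0.972, 0.001], [0.0, -0.001, -1.0]]
```

```bash
cat >> h.py <<'E'
def go(P,z,pitch=0,n=None,vmax=.95):
    """goal TCP P; z: heading of tool x (down tool) ; pitch: turn about tool y after"""
    p,r,s=tcp();G=Rn.from_euler('z',z)*Rn.from_euler('x',np.pi)*Rn.from_euler('y',pitch)
    return goR(P,G,n,vmax)
def goR(P,G,n=None,vmax=.95):
    p,r,s=tcp();w=(r.inv()*G).as_rotvec();D=np.array(P,float)-p
    m=n or 1
    while 1:
        S=sum((r*Rn.from_rotvec(w*k/m)).as_matrix() for k in range(m));a=np.linalg.solve(S,D)/20;u=np.degrees(w)/5/m
        if n or max(abs(a).max(),abs(u).max())<=vmax: break
        m+=1
    print("t",round(s["time_s"],1),"n",m,"row",*a.round(3),*u.round(3),"| pos",p.round(1),"F",s["force"].round(1),"grip",round(s["grip_width"],3))
E
python3 -c "
from h import *
go([540,-218.5,250],1.87)
p,r,s=tcp();print(r.as_euler('zyx'))"
```

```text
t 0.1 n 28 row 0.93 0.408 0.095 -0.0 -0.0 -0.668 | pos [ 124.2 -510.   303.4] F [-0.5  0.3  0.4] grip 1.0
[-2.38817090e-01 -1.04668446e-06 -3.14048461e+00]
```

```bash
A='.93 .408 .095 0 0 -.668'
python3 -m creep '.93 .408 .095 0 0 -.668;.93 .408 .095 0 0 -.668;.93 .408 .095 0 0 -.668;.93 .408 .095 0 0 -.668;.93 .408 .095 0 0 -.668;.93 .408 .095 0 0 -.668;.93 .408 .095 0 0 -.668;.93 .408 .095 0 0 -.668' 1 60
python3 -m creep '.93 .408 .095 0 0 -.668;.93 .408 .095 0 0 -.668;.93 .408 .095 0 0 -.668;.93 .408 .095 0 0 -.668;.93 .408 .095 0 0 -.668;.93 .408 .095 0 0 -.668;.93 .408 .095 0 0 -.668;.93 .408 .095 0 0 -.668'
python3 -m creep '.93 .408 .095 0 0 -.668;.93 .408 .095 0 0 -.668;.93 .408 .095 0 0 -.668;.93 .408 .095 0 0 -.668;.93 .408 .095 0 0 -.668;.93 .408 .095 0 0 -.668;.93 .408 .095 0 0 -.668;.93 .408 .095 0 0 -.668'
python3 -m creep '.93 .408 .095 0 0 -.668;.93 .408 .095 0 0 -.668;.93 .408 .095 0 0 -.668;.93 .408 .095 0 0 -.668;0 0 0 0 0 0;0 0 0 0 0 0'
python3 -c "
from h import *
go([540,-218.5,197],1.87)"
```

```text
time_s: 0.9
eef_pos: [285.9, -505.2, 288.2]
ee_rot: [-0.0, 0.938, 0.346, 0.0]
force: [-0.4, -0.6, 0.5]
grip_width: 1.005
time_s: 1.7
eef_pos: [427.4, -428.2, 272.9]
ee_rot: [-0.0, 0.833, 0.554, 0.0]
force: [-0.7, -0.3, -0.8]
grip_width: 0.998
time_s: 2.5
eef_pos: [519.2, -295.8, 257.8]
ee_rot: [-0.0, 0.682, 0.731, 0.0]
force: [0.4, -0.5, 0.1]
grip_width: 0.999
time_s: 3.1
eef_pos: [539.6, -218.5, 250.6]
ee_rot: [-0.0, 0.594, 0.805, -0.0]
force: [0.2, -0.2, -0.4]
grip_width: 0.998
t 3.1 n 3 row -0.002 0.006 0.893 -0.001 -0.0 0.001 | pos [ 539.6 -218.5  250.6] F [ 0.2 -0.2 -0.4] grip 0.998
```

```bash
python3 -m creep '0 0 .9 0 0 0;0 0 .9 0 0 0;0 0 .88 0 0 0;0 0 0 0 0 0' && python3 -m creep '0 0 0 0 0 0;0 0 0 0 0 0;0 0 0 0 0 0;0 0 0 0 0 0;0 0 0 0 0 0;0 0 0 0 0 0' 0 80
python3 -m creep '0 0 -.3 0 0 0;0 0 -.3 0 0 0;0 0 -.3 0 0 0;0 0 -.3 0 0 0;0 0 -.3 0 0 0;0 0 -.3 0 0 0;0 0 -.3 0 0 0;0 0 -.3 0 0 0'
```

```text
time_s: 3.5
eef_pos: [538.7, -218.9, 194.9]
ee_rot: [-0.002, 0.594, 0.804, -0.0]
force: [0.1, -0.1, -0.0]
grip_width: 1.003
time_s: 4.1
eef_pos: [539.9, -218.4, 197.9]
ee_rot: [0.001, 0.593, 0.805, 0.0]
force: [-0.9, -0.2, 5.7]
grip_width: 0.267
time_s: 4.9
eef_pos: [539.7, -218.2, 245.8]
ee_rot: [0.0, 0.593, 0.805, 0.0]
force: [0.4, -0.7, -2.3]
grip_width: 0.267
```

```bash
python3 -c "
from h import *
go([451.2,-404.9,265],1.87)"
```

```text
t 4.9 n 9 row -0.846 -0.776 -0.107 0.0 0.0 0.001 | pos [ 539.7 -218.2  245.8] F [ 0.4 -0.7 -2.3] grip 0.267
```

```bash
python3 -m creep '0 0 -.5 0 0 0;-.846 -.776 -.07 0 0 0;-.846 -.776 -.07 0 0 0;-.846 -.776 -.07 0 0 0;-.846 -.776 -.07 0 0 0;-.846 -.776 -.07 0 0 0;-.846 -.776 -.07 0 0 0;-.846 -.776 0 0 0 0' && python3 -m creep '-.846 -.776 0 0 0 0;-.846 -.776 0 0 0 0;0 0 0 0 0 0;0 0 .9 0 0 0;0 0 .9 0 0 0;0 0 .9 0 0 0;0 0 .9 0 0 0;0 0 .9 0 0 0' && python3 -m creep '0 0 .8 0 0 0;0 0 .8 0 0 0;0 0 .5 0 0 0;0 0 .3 0 0 0;0 0 0 0 0 0;0 0 0 0 0 0'
python3 -c "
from h import *
go([451.2,-404.9,112],1.87)"
```

```text
time_s: 5.7
eef_pos: [470.5, -364.5, 264.3]
ee_rot: [0.0, 0.593, 0.805, -0.0]
force: [0.6, 0.1, -1.4]
grip_width: 0.271
time_s: 6.5
eef_pos: [451.6, -404.5, 173.3]
ee_rot: [0.0, 0.593, 0.805, 0.0]
force: [0.2, -0.3, -3.1]
grip_width: 0.266
time_s: 7.1
eef_pos: [451.5, -405.2, 126.2]
ee_rot: [0.001, 0.593, 0.805, -0.0]
force: [0.6, 0.2, -2.6]
grip_width: 0.268
t 7.1 n 1 row 0.02 -0.01 0.71 0.004 0.011 0.012 | pos [ 451.5 -405.2  126.2] F [ 0.6  0.2 -2.6] grip 0.268
```

```bash
python3 -m creep '0 0 .3 0 0 0;0 0 .2 0 0 0;0 0 .1 0 0 0;0 0 .1 0 0 0;0 0 0 0 0 0;0 0 0 0 0 0'
```

```text
time_s: 7.7
eef_pos: [451.3, -405.1, 111.9]
ee_rot: [0.0, 0.593, 0.805, -0.0]
force: [-2.0, 1.5, 2.6]
grip_width: 0.268
```

```bash
python3 -m creep '0 0 0 0 0 0;0 0 0 0 0 0;0 0 0 0 0 0;0 0 -.2 0 0 0;0 0 -.7 0 0 0;0 0 -.95 0 0 0;0 0 -.95 0 0 0;0 0 -.95 0 0 0' 1 60
python3 -c "
from h import *
t=crop('top',400,170,460,235,6,'pics/bung.png');print(ctrl.sense()['joints'].round(2))
go([418.8,406.4,270],3.217)
M=(t.max(2)<75).astype(np.uint8);M[:175]=0;M[235:]=0;M[:,:400]=0;M[:,460:]=0
for c in cv2.findContours(M,0,1)[0]:
  if cv2.contourArea(c)>60: print(cv2.boundingRect(c),cv2.minEnclosingCircle(c))
"
```

```text
time_s: 8.5
eef_pos: [451.3, -405.1, 188.5]
ee_rot: [0.001, 0.593, 0.805, -0.0]
force: [0.7, 0.1, -0.2]
grip_width: 1.001
[-0.92  0.59  1.38 -0.    1.16 -1.22]
t 8.6 n 37 row 0.724 0.939 -0.108 -0.001 0.002 -0.417 | pos [ 452.  -405.9  191.9] F [ 1.  -0.9  3.4] grip 0.998
(413, 175, 40, 36) ((433.0, 192.5), 25.831281661987305)
```

```bash
python3 -m creep '0 0 -.95 0 0 0;0 0 -.95 0 0 0;0 0 -.95 0 0 0;.724 .939 -.03 0 0 -.417;.724 .939 -.03 0 0 -.417;.724 .939 -.03 0 0 -.417;.724 .939 -.03 0 0 -.417;.724 .939 -.03 0 0 -.417' >/dev/null
python3 -m creep '.724 .939 -.03 0 0 -.417;.724 .939 -.03 0 0 -.417;.724 .939 -.03 0 0 -.417;.724 .939 -.03 0 0 -.417;.724 .939 -.03 0 0 -.417;.724 .939 -.03 0 0 -.417;.724 .939 -.03 0 0 -.417;.724 .939 -.03 0 0 -.417'
python3 -m creep '.724 .939 -.03 0 0 -.417;.724 .939 -.03 0 0 -.417;.724 .939 -.03 0 0 -.417;.724 .939 -.03 0 0 -.417;.724 .939 -.03 0 0 -.417;.724 .939 -.03 0 0 -.417;.724 .939 -.03 0 0 -.417;.724 .939 -.03 0 0 -.417'
python3 -m creep '.724 .939 -.03 0 0 -.417;.724 .939 -.03 0 0 -.417;.724 .939 -.03 0 0 -.417;.724 .939 -.03 0 0 -.417;.724 .939 -.03 0 0 -.417;.724 .939 -.03 0 0 -.417;.724 .939 -.03 0 0 -.417;.724 .939 -.03 0 0 -.417'
python3 -c "
from h import *
print(ctrl.sense()['joints'].round(2))
go([418.8,406.4,205],3.217)"
```

```text
time_s: 10.15
eef_pos: [569.1, -122.2, 251.9]
ee_rot: [0.0, 0.388, 0.922, 0.0]
force: [0.8, -0.2, 0.1]
grip_width: 0.997
time_s: 10.95
eef_pos: [571.3, 66.8, 256.7]
ee_rot: [0.0, 0.25, 0.968, 0.0]
force: [0.2, 0.7, -0.1]
grip_width: 0.999
time_s: 11.75
eef_pos: [519.1, 248.6, 261.5]
ee_rot: [0.0, 0.107, 0.994, 0.0]
force: [0.3, 0.1, -0.8]
grip_width: 1.0
[ 0.24  0.46  1.4   0.    1.28 -1.11]
t 11.8 n 8 row 0.713 0.931 0.353 0.0 0.001 -0.414 | pos [519.1 248.6 261.5] F [ 0.3  0.1 -0.8] grip 1.0
```

```bash
python3 -m creep '.713 .931 .353 0 0 -.414;.713 .931 .353 0 0 -.414;.713 .931 .353 0 0 -.414;.713 .931 .353 0 0 -.414;.713 .931 .353 0 0 -.414;.713 .931 .353 0 0 -.414;.713 .931 .353 0 0 -.414;.713 .931 .353 0 0 -.414'
python3 -m creep '0 0 0 0 0 0;0 0 .9 0 0 0;0 0 .9 0 0 0;0 0 .55 0 0 0;0 0 0 0 0 0'
python3 -m creep '0 0 0 0 0 0;0 0 0 0 0 0;0 0 0 0 0 0;0 0 0 0 0 0;0 0 0 0 0 0;0 0 0 0 0 0' 0 100
python3 -m creep '0 0 -.2 0 0 0;0 0 -.4 0 0 0;0 0 -.4 0 0 0;0 0 0 0 0 0'
python3 -c "
from h import *
print(ctrl.sense()['joints'].round(2),ctrl.sense()['wrist_torque'].round(2))
t=ctrl.capture('top')
A=cv2.resize(t[125:245,180:300],(590,590),interpolation=3)
cv2.imwrite('pics/g1.png',A);cv2.imwrite('pics/g1s.png',ctrl.capture('scene'))"
```

```text
time_s: 12.55
eef_pos: [418.9, 406.4, 204.8]
ee_rot: [0.0, -0.038, 0.999, 0.0]
force: [-0.3, -0.3, -0.0]
grip_width: 0.998
time_s: 13.05
eef_pos: [419.6, 404.9, 156.5]
ee_rot: [-0.001, -0.036, 0.999, -0.001]
force: [0.9, -0.2, 0.2]
grip_width: 0.997
time_s: 13.65
eef_pos: [419.6, 405.8, 157.9]
ee_rot: [0.0, -0.037, 0.999, 0.0]
force: [0.1, 0.4, 4.1]
grip_width: 0.238
time_s: 14.05
eef_pos: [419.9, 405.9, 178.9]
ee_rot: [0.001, -0.037, 0.999, 0.001]
force: [1.4, -0.3, -1.3]
grip_width: 0.238
[ 0.57  0.56  1.47  0.    1.11 -1.08] [-0.01 -0.04  0.01]
```

View pics/g1s.png

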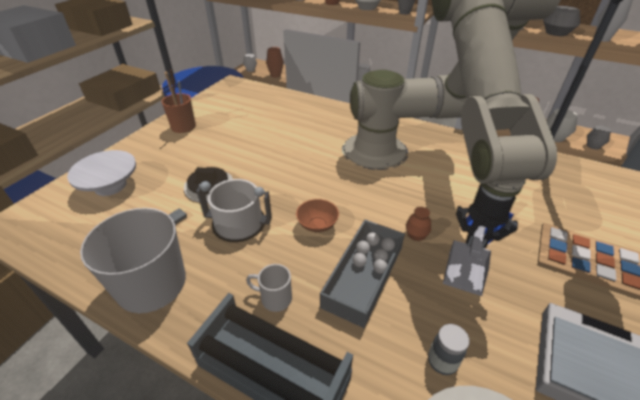

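```bash
python3 -c "
from h import *
p,r,s=tcp()
go([p[0],p[1],290],2.7)
go([520,290,290],1.6)"
```

```text
t 14.2 n 7 row -0.0 0.0 -0.803 0.0 0.0 0.844 | pos [419.5 405.6 177.6] F [-0.9  0.1 -2.4] grip 0.241
t 14.2 n 20 row -0.422 -0.069 -0.281 0.0 0.0 0.926 | pos [419.5 405.6 177.6] F [-0.9  0.1 -2.4] grip 0.241
```

```bash
python3 -m creep '0 0 -.95 0 0 0;0 0 -.95 0 0 0;0 0 -.95 0 0 0;0 0 -.95 0 0 .9;0 0 -.95 0 0 .9;0 0 -.95 0 0 .9' ; python3 -c "
from h import *
go([520,290,290],1.6)"
```

```text
time_s: 14.75
eef_pos: [419.3, 405.5, 291.8]
ee_rot: [-0.0, 0.082, 0.997, -0.0]
force: [-0.4, -0.2, -2.4]
grip_width: 0.241
t 14.8 n 17 row -0.488 -0.02 0.005 -0.001 -0.0 0.928 | pos [419.3 405.5 291.8] F [-0.4 -0.2 -2.4] grip 0.241
```

```bash
python3 -m creep '-.488 -.02 0 0 0 .928;-.488 -.02 0 0 0 .928;-.488 -.02 0 0 0 .928;-.488 -.02 0 0 0 .928;-.488 -.02 0 0 0 .928;-.488 -.02 0 0 0 .928;-.488 -.02 0 0 0 .928;-.488 -.02 0 0 0 .928' >/dev/null; python3 -m creep '-.488 -.02 0 0 0 .928;-.488 -.02 0 0 0 .928;-.488 -.02 0 0 0 .928;-.488 -.02 0 0 0 .928;-.488 -.02 0 0 0 .928;-.488 -.02 0 0 0 .928;-.488 -.02 0 0 0 .928;-.488 -.02 0 0 0 .928'; python3 -c "
from h import *
print(ctrl.sense()['joints'].round(2))
go([622,177.5,260],0)"
```

```text
time_s: 16.35
eef_pos: [519.9, 299.6, 290.8]
ee_rot: [-0.0, 0.667, 0.745, -0.0]
force: [-0.5, -0.0, -2.3]
grip_width: 0.241
[ 0.33  0.49  1.28 -0.    1.38  0.22]
t 16.4 n 21 row -0.078 0.42 0.073 -0.0 0.001 0.917 | pos [519.9 299.6 290.8] F [-0.5 -0.  -2.3] grip 0.241
```

```bash
python3 -m creep '-.078 .42 .073 0 0 .917;-.078 .42 .073 0 0 .917;-.078 .42 .073 0 0 .917;-.078 .42 .073 0 0 .917;-.078 .42 .073 0 0 .917;-.078 .42 .073 0 0 .917;-.078 .42 .073 0 0 .917;-.078 .42 .073 0 0 .917' >/dev/null; python3 -m creep '-.078 .42 .073 0 0 .917;-.078 .42 .073 0 0 .917;-.078 .42 .073 0 0 .917;-.078 .42 .073 0 0 .917;-.078 .42 .073 0 0 .917;-.078 .42 .073 0 0 .917;-.078 .42 .073 0 0 .917;-.078 .42 .073 0 0 .917' >/dev/null; python3 -m creep '-.078 .42 .073 0 0 .917;-.078 .42 .073 0 0 .917;-.078 .42 .073 0 0 .917;-.078 .42 .073 0 0 .917;-.078 .42 .073 0 0 .917;0 0 0 0 0 0;0 0 0 0 0 0'; python3 -c "
from h import *
print(ctrl.sense()['joints'].round(2))
go([622,177.5,260],0)
t=ctrl.capture('top');s=ctrl.capture('scene');cv2.imwrite('pics/t2.png',t);cv2.imwrite('pics/s2.png',s)
a=cv2.resize(t[120:220,235:305],(385,550),interpolation=3);b=cv2.resize(s[190:330,310:415],(412,550),interpolation=3)
cv2.imwrite('pics/c4.png',np.hstack([a,b]))"
```

```text
time_s: 18.65
eef_pos: [622.3, 178.6, 260.5]
ee_rot: [-0.0, 1.0, 0.003, -0.0]
force: [-0.0, 0.7, -2.1]
grip_width: 0.241
[0.1  0.62 1.15 0.   1.38 1.66]
t 18.6 n 1 row -0.016 0.056 0.025 -0.001 0.007 0.063 | pos [622.3 178.6 260.5] F [-0.   0.7 -2.1] grip 0.241
```

View pics/c4.png

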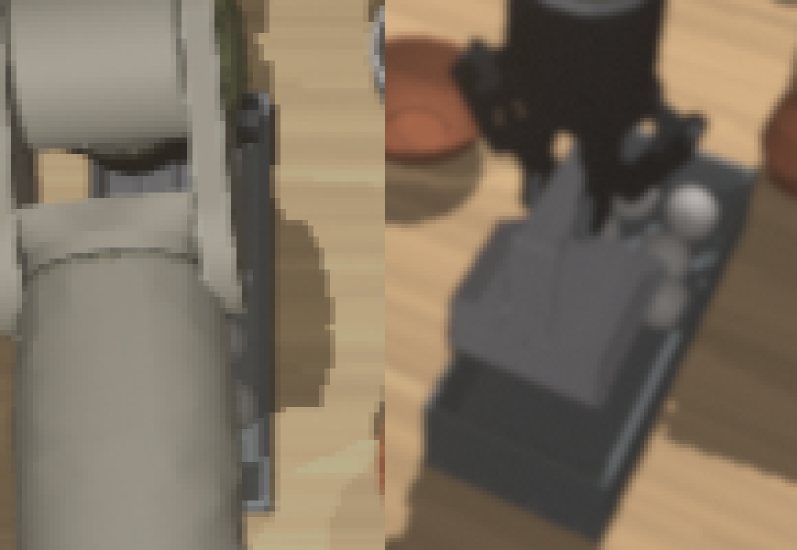

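```bash
python3 -c "
from h import *
f=lambda u,v:(310+(u-385)/3.924,190+v/3.929)
print('scoop back',onz('scene',f(455,345),102.6),onz('scene',f(600,405),102.6),onz('scene',f(466,306),144.6),onz('scene',f(610,365),144.6))
print('tub +x',onz('scene',f(430,408),60),onz('scene',f(608,490),60),'-x',onz('scene',f(758,170),60))
# clean initial image tub edges from top, dark wall-top intensity profile
t=cv2.imread('pics/top0.png').astype(int)
print(t[132:145,268].mean(1).astype(int),t[206:218,262].mean(1).astype(int))
print(t[185,247:258].mean(1).astype(int),t[160,278:290].mean(1).astype(int))
for v in (135.5,137.5,211,213): print(v,onz('top',(268,v),60)[0])
for u in (251,253,283,285): print(u,onz('top',(u,175),60)[1])
g=cv2.cvtColor(cv2.imread('pics/top0.png'),6)[160:215,250:288];g=cv2.resize(g,None,fx=6,fy=6,interpolation=3)
c=cv2.HoughCircles(g,cv2.HOUGH_GRADIENT,1,40,param1=100,param2=12,minRadius=25,maxRadius=36)
if c is not None:
  for u,v,r in c[0]: print(onz('top',(250+(u+.5)/6-.5,160+(v+.5)/6-.5),24)[:2],r)
"
```

```text
scoop back [662.8 138.3 102.6] [661.5 226.  102.6] [665.  145.3 144.6] [664.4 229.1 144.6]
tub +x [680.7 131.8  60. ] [681.9 242.8  60. ] -x [411.  241.4  60. ]
[ 99  98  95  94  93 130  86  74  83 113 117 117 117] [185 182 121  96  81 117 117 130 149 150 154 159]
[150 150 150 143 121 104  55  85 136 164 176] [118 118 118 111 100 103  89 140 157 157 157 157]
135.5 685.4
137.5 678.3
211 416.7
213 409.7
251 238.6
253 231.5
283 125.4
285 118.3
[483.1 203.4] 27.3
[513.8 216.9] 30.8
[480.1 149.9] 27.3
[440.3 163.5] 27.3
[522.9 160.4] 27.3
[436.7 206.7] 27.3
```

```bash
python3 -m creep '0 0 .8 0 0 0;0 0 .9 0 0 0;0 0 .9 0 0 0;0 0 .9 0 0 0;0 0 .7 0 0 0;0 0 .4 0 0 0;0 0 0 0 0 0;0 0 0 0 0 0'; python3 -c "
from h import *
go([622,178.5,164.5],0)"
```

```text
time_s: 19.55
eef_pos: [622.7, 178.6, 169.5]
ee_rot: [-0.0, 1.0, 0.002, 0.001]
force: [-0.2, 0.7, -2.2]
grip_width: 0.244
t 19.6 n 1 row -0.033 0.004 0.248 -0.002 -0.012 0.044 | pos [622.7 178.6 169.5] F [-0.2  0.7 -2.2] grip 0.244
```

```bash
python3 -m creep '-.1 0 .05 0 .15 0;-.1 0 .05 0 .15 0;0 0 .05 0 0 0;0 0 .03 0 0 0;0 0 0 0 0 0'; python3 -c "
from h import *
go([622,178.5,164.5],0,n=1)"
```

```text
time_s: 20.05
eef_pos: [618.5, 178.5, 165.5]
ee_rot: [-0.0, 1.0, 0.002, 0.013]
force: [-0.9, 0.0, 0.9]
grip_width: 0.238
t 20.1 n 1 row 0.173 -0.001 0.053 -0.002 -0.304 0.04 | pos [618.5 178.5 165.5] F [-0.9  0.   0.9] grip 0.238
```

```bash
python3 -m creep '-.3 0 -.008 0 0 0;-.35 0 -.009 0 0 0;-.35 0 -.009 0 0 0;-.35 0 -.009 0 0 0;-.35 0 -.009 0 0 0;-.35 0 -.009 0 0 0;-.35 0 -.009 0 0 0;-.35 0 -.009 0 0 0'; python3 -m creep '-.35 0 -.009 0 0 0;-.35 0 -.009 0 0 0;-.35 0 -.009 0 0 0;-.35 0 -.009 0 0 0;-.35 0 -.009 0 0 0;-.35 0 -.009 0 0 0;-.3 0 -.008 0 0 0;0 0 0 0 0 0'; python3 -c "
from h import *
go([484,178.5,164.5],0,n=1)
cv2.imwrite('pics/t3.png',ctrl.capture('top'));cv2.imwrite('pics/s3.png',ctrl.capture('scene'))"
```

```text
time_s: 20.85
eef_pos: [563.2, 178.2, 165.5]
ee_rot: [-0.0, 1.0, 0.002, 0.014]
force: [4.0, -0.2, 5.0]
grip_width: 0.24
time_s: 21.65
eef_pos: [514.8, 178.1, 165.3]
ee_rot: [0.0, 1.0, 0.002, 0.013]
force: [2.9, -0.5, 4.1]
grip_width: 0.242
t 21.6 n 1 row -1.538 -0.027 -0.002 0.0 -0.298 0.042 | pos [514.8 178.1 165.3] F [ 2.9 -0.5  4.1] grip 0.242
```

```bash
python3 -m creep '-.25 0 -.007 0 0 0;-.25 0 -.007 0 0 0;-.25 0 -.007 0 0 0;-.25 0 -.007 0 0 0;-.2 0 -.006 0 0 0;-.15 0 -.004 0 0 0;0 0 0 0 0 0'; python3 -c "
from h import *
go([484,178.5,164.5],0,n=1)
t=ctrl.capture('top');s=ctrl.capture('scene');cv2.imwrite('pics/t4.png',t);cv2.imwrite('pics/s4.png',s)
a=cv2.resize(t[120:220,235:305],(385,550),interpolation=3);b=cv2.resize(s[190:330,310:415],(412,550),interpolation=3)
cv2.imwrite('pics/c5.png',np.hstack([a,b]))"
```

```text
time_s: 22.45
eef_pos: [489.0, 178.0, 165.5]
ee_rot: [-0.0, 1.0, 0.002, 0.014]
force: [4.8, 0.6, 4.7]
grip_width: 0.241
t 22.4 n 1 row -0.251 -0.024 0.045 -0.006 -0.328 0.037 | pos [489.  178.  165.5] F [4.8 0.6 4.7] grip 0.241
```

View pics/c5.png

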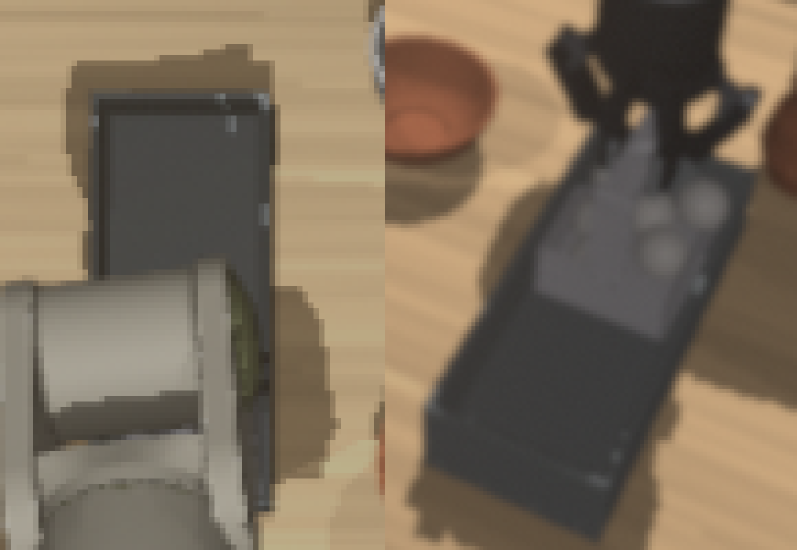

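```bash
python3 -m creep '-.12 0 -.003 0 0 0;-.1 0 -.003 0 0 0;0 0 0 0 0 0;.2 0 -.07 0 -.3 0;.3 0 -.12 0 -.5 0;.34 0 -.12 0 -.5 0;.34 0 -.12 0 -.5 0;.34 0 -.12 0 -.5 0'; python3 -m creep '.34 0 -.12 0 -.5 0;.34 0 -.12 0 -.5 0;.34 0 -.12 0 -.5 0;.34 0 -.12 0 -.5 0;0 0 0 0 0 0;0 0 0 0 0 0' ; python3 -c "
from h import *
print(ctrl.sense()['joints'].round(2));p,r,s=tcp();print(r.apply([-14,0,158])+p,r.as_matrix()[:,0].round(3))
cv2.imwrite('pics/s5.png',ctrl.capture('scene'))"
```

```text
time_s: 23.35
eef_pos: [514.4, 178.1, 172.9]
ee_rot: [0.0, 0.996, 0.002, -0.09]
force: [0.4, 0.6, -6.4]
grip_width: 0.241
time_s: 23.95
eef_pos: [542.8, 178.2, 175.9]
ee_rot: [0.0, 0.985, 0.002, -0.175]
force: [-0.5, 0.9, -6.0]
grip_width: 0.242
[0.1  0.67 1.32 0.03 1.5  1.66]
[475.28231739 177.9064448   32.37646023] [ 0.939  0.003 -0.344]
```

```bash
python3 -m creep '-.1 0 -.27 0 0 0;-.2 0 -.54 0 0 0;-.25 0 -.68 0 0 0;-.3 0 -.81 0 0 0;-.3 0 -.81 0 0 0;-.3 0 -.81 0 0 0;-.3 0 -.81 0 0 0;-.3 0 -.81 0 0 0' ; python3 -m creep '-.3 0 -.81 0 0 0;-.2 0 -.54 0 0 0;0 0 0 0 0 0;0 0 0 0 0 0;0 0 0 0 0 0' ; python3 -c "
from h import *
print(ctrl.sense()['joints'].round(2));p,r,s=tcp();print(r.apply([-14,0,158])+p,r.as_matrix()[:,0].round(3))
t=ctrl.capture('top');s=ctrl.capture('scene');cv2.imwrite('pics/t6.png',t);cv2.imwrite('pics/s6.png',s)
a=cv2.resize(t[120:240,235:305],(320,550),interpolation=3);b=cv2.resize(s[140:330,295:415],(347,550),interpolation=3)
cv2.imwrite('pics/c6.png',np.hstack([a,b]))"
```

```text
time_s: 24.8
eef_pos: [542.7, 178.2, 297.7]
ee_rot: [0.0, 0.985, 0.002, -0.173]
force: [-0.6, 0.4, -6.2]
grip_width: 0.236
time_s: 25.3
eef_pos: [542.6, 178.1, 323.4]
ee_rot: [0.0, 0.985, 0.002, -0.174]
force: [-0.2, 0.0, -5.5]
grip_width: 0.239
[0.1  0.55 1.13 0.03 1.81 1.67]
[475.1647088  177.89287141 179.80809627] [ 0.939  0.003 -0.343]
```

View pics/c6.png

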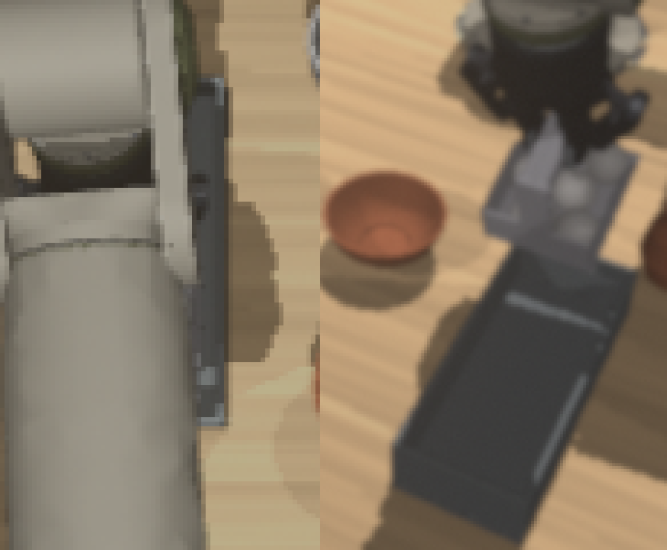

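```bash
cat >> h.py <<'E'
J=np.array([540,-218.5]);LIP=np.array([-70.5,0,158])
def lipgo(off,z,psi,pitch,n=None,vmax=.95,lat=0):
    G=Rn.from_euler('z',psi)*Rn.from_euler('x',np.pi)*Rn.from_euler('y',pitch)
    L=np.r_[J+off*np.array([np.cos(.3),np.sin(.3)])+lat*np.array([-np.sin(.3),np.cos(.3)]),z]
    P=L-G.apply(LIP);print("goal tcp",P.round(1));goR(P,G,n,vmax)
E
python3 -c "
from h import *
lipgo(35,205,.3,-.35,vmax=.8)
p,r,s=tcp();print('lip now',p+r.apply(LIP))"
```

```text
goal tcp [ 688.5 -172.6  329.2]
t 25.4 n 24 row 0.179 0.77 -0.078 -0.049 0.0 -0.133 | pos [542.7 178.2 323.5] F [ 0.5 -0.8 -5.7] grip 0.237
lip now [422.18930443 177.715519   199.30265581]
```

```bash
python3 -c "
from h import *
lipgo(38,190,.3,-.17,vmax=.8)"
```

```text
goal tcp [ 668.2 -178.8  333.8]
t 25.4 n 24 row 0.14 0.776 -0.064 -0.036 0.086 -0.137 | pos [542.7 178.2 323.5] F [ 0.5 -0.8 -5.7] grip 0.237
```

```bash
python3 -m creep '.07 .388 -.032 -.018 .043 -.068;.07 .388 -.032 -.018 .043 -.068;.14 .776 -.064 -.036 .086 -.137;.14 .776 -.064 -.036 .086 -.137;.14 .776 -.064 -.036 .086 -.137;.14 .776 -.064 -.036 .086 -.137;.14 .776 -.064 -.036 .086 -.137;.14 .776 -.064 -.036 .086 -.137' >/dev/null; python3 -m creep '.14 .776 -.064 -.036 .086 -.137;.14 .776 -.064 -.036 .086 -.137;.14 .776 -.064 -.036 .086 -.137;.14 .776 -.064 -.036 .086 -.137;.14 .776 -.064 -.036 .086 -.137;.14 .776 -.064 -.036 .086 -.137;.14 .776 -.064 -.036 .086 -.137;.14 .776 -.064 -.036 .086 -.137'; python3 -m creep '.14 .776 -.064 -.036 .086 -.137;.14 .776 -.064 -.036 .086 -.137;.14 .776 -.064 -.036 .086 -.137;.14 .776 -.064 -.036 .086 -.137;.14 .776 -.064 -.036 .086 -.137;.14 .776 -.064 -.036 .086 -.137;.14 .776 -.064 -.036 .086 -.137;.14 .776 -.064 -.036 .086 -.137';  python3 -m creep '.07 .388 -.032 -.018 .043 -.068;.07 .388 -.032 -.018 .043 -.068;0 0 0 0 0 0;0 0 0 0 0 0'; python3 -c "
from h import *
print(ctrl.sense()['joints'].round(2))
lipgo(38,127,.3,-.1,vmax=.6)
t=ctrl.capture('top');s=ctrl.capture('scene');cv2.imwrite('pics/t7.png',t);cv2.imwrite('pics/s7.png',s)
a=cv2.resize(t[120:240,235:305],(320,550),interpolation=3);b=cv2.resize(s[90:270,170:350],(470,470),interpolation=3)
o=np.zeros((550,790,3),np.uint8);o[:,:320]=a;o[:470,320:]=b
cv2.imwrite('pics/c7.png',o)"
```

```text
time_s: 27.0
eef_pos: [609.2, -50.7, 329.1]
ee_rot: [0.008, 0.989, 0.094, -0.117]
force: [-0.4, -0.3, -5.1]
grip_width: 0.238
time_s: 27.8
eef_pos: [661.0, -165.9, 333.7]
ee_rot: [0.012, 0.986, 0.143, -0.087]
force: [0.8, 1.2, -5.9]
grip_width: 0.242
time_s: 28.2
eef_pos: [668.3, -178.3, 334.7]
ee_rot: [0.012, 0.985, 0.149, -0.083]
force: [0.1, 0.2, -5.6]
grip_width: 0.244
[-0.4   0.78  0.69 -0.11  1.8   0.85]
goal tcp [ 658.4 -181.9  277.2]
t 28.2 n 5 row -0.023 0.006 0.584 -0.002 0.156 -0.0 | pos [ 668.3 -178.3  334.7] F [ 0.1  0.2 -5.6] grip 0.244
```

View pics/c7.png

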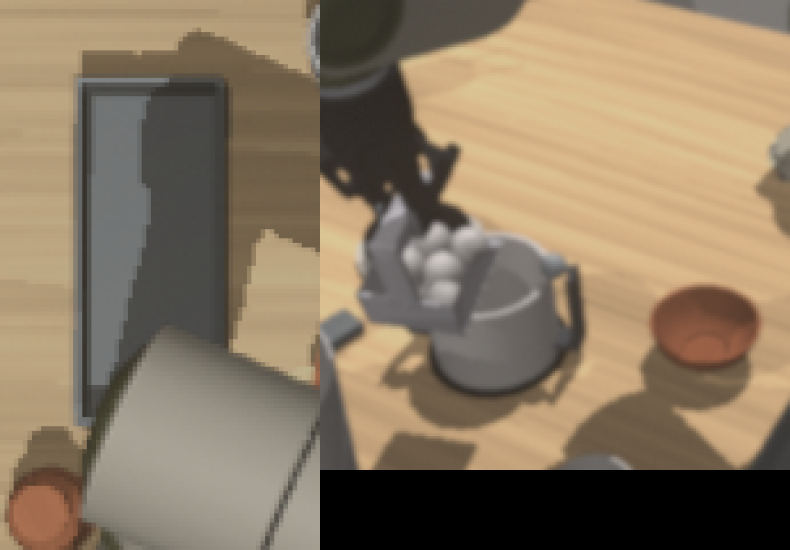

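```bash
python3 -m creep '-.023 .006 .584 0 .156 0;-.023 .006 .584 0 .156 0;-.023 .006 .584 0 .156 0;-.023 .006 .584 0 .156 0;-.023 .006 .584 0 .156 0;0 0 0 0 0 0;0 0 0 0 0 0'; python3 -c "
from h import *
print(ctrl.sense()['joints'].round(2))
lipgo(38,125,.3,.15)"
```

```text
time_s: 29.0
eef_pos: [658.5, -181.9, 277.9]
ee_rot: [0.007, 0.988, 0.149, -0.049]
force: [-0.3, -0.1, -5.2]
grip_width: 0.238
[-0.42  0.74  0.9  -0.07  1.58  0.85]
goal tcp [ 620.3 -193.6  291.8]
t 29.0 n 4 row -0.502 -0.001 -0.171 -0.001 0.715 -0.0 | pos [ 658.5 -181.9  277.9] F [-0.3 -0.1 -5.2] grip 0.238
```

```bash
python3 -m creep '-.25 0 -.09 0 .36 0;-.25 0 -.09 0 .36 0;-.25 0 -.09 0 .36 0;-.25 0 -.09 0 .36 0;-.25 0 -.09 0 .36 0;-.25 0 -.09 0 .36 0;0 0 0 0 0 0;0 0 0 0 0 0'; python3 -m creep '-.18 0 -.08 0 .26 0;-.18 0 -.08 0 .26 0;0 0 0 0 0 0;0 0 0 0 0 0;0 0 0 0 0 0' ;python3 -c "
from h import *
print(ctrl.sense()['joints'].round(2))
lipgo(38,125,.3,.7)
cv2.imwrite('pics/s8.png',ctrl.capture('scene'))"
```

```text
time_s: 29.8
eef_pos: [630.3, -190.9, 289.4]
ee_rot: [-0.006, 0.988, 0.149, 0.044]
force: [0.5, 0.2, -5.7]
grip_width: 0.24
time_s: 30.3
eef_pos: [623.1, -193.3, 291.5]
ee_rot: [-0.01, 0.987, 0.149, 0.067]
force: [-0.6, -0.3, -2.5]
grip_width: 0.234
[-0.51  0.56  1.16  0.1   1.32  0.74]
goal tcp [ 530.6 -221.4  291.3]
t 30.3 n 7 row -0.651 -0.003 -0.256 0.0 0.925 -0.0 | pos [ 623.1 -193.3  291.5] F [-0.6 -0.3 -2.5] grip 0.234
```

```bash
python3 -m creep '-.45 0 -.18 0 .65 0;-.45 0 -.18 0 .65 0;-.45 0 -.18 0 .65 0;-.45 0 -.18 0 .65 0;-.45 0 -.18 0 .65 0;-.45 0 -.18 0 .65 0;-.45 0 -.18 0 .65 0;0 0 0 0 0 0';python3 -c "
from h import *
print(ctrl.sense()['joints'].round(2),ctrl.sense()['force'])
lipgo(38,190,.3,0)
p,r,s=tcp();go([p[0],p[1],360],.3)
s=ctrl.capture('scene');cv2.imwrite('pics/s9.png',s)
a=cv2.resize(cv2.imread('pics/s8.png')[130:260,170:290],(400,433),interpolation=3);b=cv2.resize(s[130:260,170:290],(400,433),interpolation=3)
cv2.imwrite('pics/c8.png',np.hstack([a,b]))"
```

```text
time_s: 31.15
eef_pos: [557.8, -213.5, 296.1]
ee_rot: [-0.039, 0.954, 0.143, 0.259]
force: [0.3, 0.4, -2.5]
grip_width: 0.239
[-0.7   0.35  1.54  0.52  1.01  0.35] [ 0.33318014  0.35042095 -2.51666368]
goal tcp [ 643.7 -186.4  348. ]
t 31.1 n 7 row 0.733 -0.005 -0.164 -0.001 -0.869 -0.003 | pos [ 557.8 -213.5  296.1] F [ 0.3  0.4 -2.5] grip 0.239
t 31.1 n 7 row 0.138 -0.0 -0.441 -0.001 -0.869 -0.003 | pos [ 557.8 -213.5  296.1] F [ 0.3  0.4 -2.5] grip 0.239
```

View pics/c8.png

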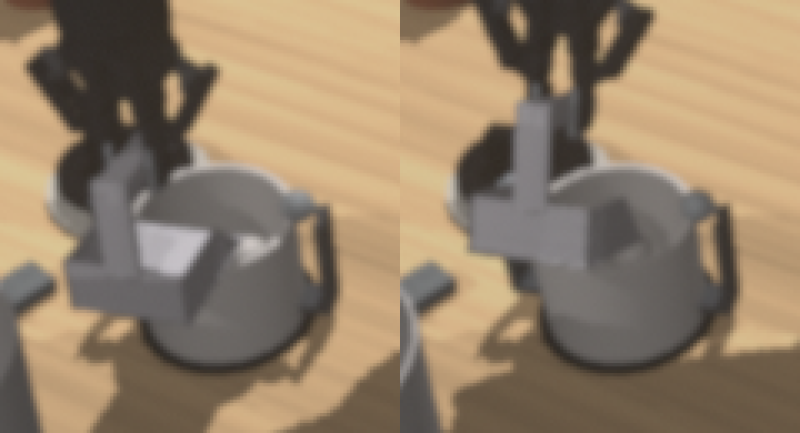

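```bash
python3 -m creep '.4 0 -.7 0 0 0;.4 0 -.7 0 0 0;.138 0 -.44 0 -.869 0;.138 0 -.44 0 -.869 0;.138 0 -.44 0 -.869 0;.138 0 -.44 0 -.869 0;.138 0 -.44 0 -.869 0;.138 0 -.44 0 -.869 0';python3 -c "
from h import *
print(ctrl.sense()['joints'].round(2))
go([350,-190,300],.2)
t=ctrl.capture('top');cv2.imwrite('pics/t10.png',t);cv2.imwrite('pics/s10.png',ctrl.capture('scene'))"
```

```text
time_s: 32.0
eef_pos: [557.0, -213.6, 384.3]
ee_rot: [-0.005, 0.988, 0.149, 0.036]
force: [-0.4, 0.4, -2.5]
grip_width: 0.24
[-0.58  0.41  1.15  0.05  1.53  0.69]
t 32.0 n 11 row -0.899 -0.34 0.348 -0.002 -0.075 0.103 | pos [ 557.  -213.6  384.3] F [-0.4  0.4 -2.5] grip 0.24
```

```bash
python3 -m creep '-.899 -.34 .348 0 -.075 .103;-.899 -.34 .348 0 -.075 .103;-.899 -.34 .348 0 -.075 .103;-.899 -.34 .348 0 -.075 .103;-.899 -.34 .348 0 -.075 .103;-.899 -.34 .348 0 -.075 .103;-.899 -.34 .348 0 -.075 .103;-.899 -.34 .348 0 -.075 .103' >/dev/null;python3 -m creep '-.899 -.34 .348 0 -.075 .103;-.899 -.34 .348 0 -.075 .103;-.899 -.34 .348 0 -.075 .103;0 0 0 0 0 0;0 0 0 0 0 0';python3 -c "
from h import *
print(ctrl.sense()['joints'].round(2))
go([350,-190,164],.2)
cv2.imwrite('pics/t11.png',ctrl.capture('top'));s=ctrl.capture('scene');cv2.imwrite('pics/s11.png',s)
t=cv2.imread('pics/t11.png')
o=np.zeros((560,790,3),np.uint8);o[:560,:390]=cv2.resize(t[110:222,345:423],(390,560),interpolation=3);o[:300,390:]=cv2.resize(s[150:250,180:313],(400,300),interpolation=3);o[300:560,390:]=cv2.resize(s[190:330,300:515],(400,260),interpolation=3)
cv2.imwrite('pics/c9.png',o)"
```

```text
time_s: 33.4
eef_pos: [350.0, -190.2, 298.7]
ee_rot: [-0.002, 0.995, 0.1, 0.003]
force: [0.4, 0.3, -1.7]
grip_width: 0.236
[-0.8   0.03  1.85  0.01  1.26  0.57]
t 33.4 n 8 row -0.002 0.0 0.842 -0.005 -0.008 0.0 | pos [ 350.  -190.2  298.7] F [ 0.4  0.3 -1.7] grip 0.236
```

View pics/c9.png

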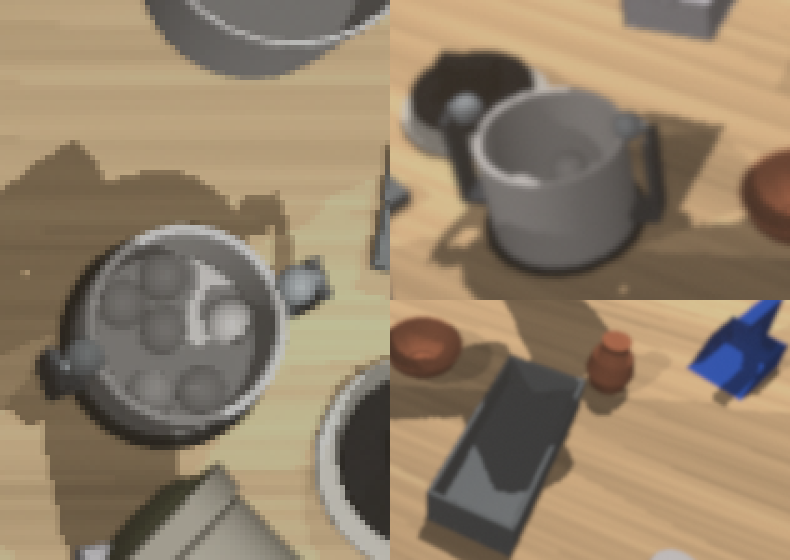

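```bash
python3 -m creep '0 0 .7 0 0 0;0 0 .84 0 0 0;0 0 .84 0 0 0;0 0 .84 0 0 0;0 0 .84 0 0 0;0 0 .84 0 0 0;0 0 .84 0 0 0;0 0 .7 0 0 0'; python3 -m creep '0 0 .3 0 0 0;0 0 .1 0 0 0;0 0 .05 0 0 0;0 0 0 0 0 0;0 0 0 0 0 0'; python3 -c "
from h import *
go([350,-190,157.9],.2,n=1);p,r,s=tcp();print(r.as_matrix()[:,2].round(4))"
```

```text
time_s: 34.3
eef_pos: [350.7, -189.6, 168.9]
ee_rot: [-0.002, 0.995, 0.1, 0.002]
force: [0.1, -0.3, -0.8]
grip_width: 0.236
time_s: 34.8
eef_pos: [350.3, -189.6, 161.1]
ee_rot: [-0.002, 0.995, 0.1, 0.002]
force: [-0.3, -0.1, -1.8]
grip_width: 0.239
t 34.8 n 1 row -0.018 0.019 0.16 -0.04 -0.054 0.01 | pos [ 350.3 -189.6  161.1] F [-0.3 -0.1 -1.8] grip 0.239
[ 0.0039  0.0044 -1.    ]
```

```bash
python3 -m creep '0 0 .05 0 0 0;0 0 .05 0 0 0;0 0 .04 0 0 0;0 0 .03 0 0 0;0 0 0 0 0 0;0 0 0 0 0 0'
```

```text
time_s: 35.4
eef_pos: [350.4, -189.6, 157.6]
ee_rot: [-0.002, 0.995, 0.1, 0.002]
force: [1.5, 1.1, 6.0]
grip_width: 0.238
```

Standing on the bench (8 N of contact); release and rise.

```bash
python3 -m creep '0 0 0 0 0 0;0 0 0 0 0 0;0 0 0 0 0 0;0 0 0 0 0 0;0 0 -.3 0 0 0;0 0 -.6 0 0 0;0 0 -.9 0 0 0;0 0 -.9 0 0 0' 1 60; python3 -m creep '0 0 -.95 0 0 0;0 0 -.95 0 0 0;0 0 -.95 0 0 0;0 0 -.95 0 0 0;0 0 -.5 0 0 0;0 0 0 0 0 0;0 0 0 0 0 0;0 0 0 0 0 0'; python3 - <<'E'
from h import *
t=ctrl.capture('top');s=ctrl.capture('scene');cv2.imwrite('pics/t12.png',t);cv2.imwrite('pics/s12.png',s)
# bung flange: dark blob near bat
M=(t.max(2)<70).astype(np.uint8);M[:178]=0;M[230:]=0;M[:,:402]=0;M[:,460:]=0
for c in cv2.findContours(M,0,1)[0]:
    if cv2.contourArea(c)>100: e=cv2.minEnclosingCircle(c);print("bung",e,onz('top',e[0],34))
# scoop: compare scene pixel blob (grey) near expected position
for X in([364,-187,0],[282,-203,0],[336,-192,114]): print(proj('scene',X),proj('top',X))
b=cv2.imread('pics/s0.png') if 0 else cv2.imread('pics/scene0.png')
d=(cv2.absdiff(b,s).max(2)>40).astype(np.uint8);d=cv2.morphologyEx(d,cv2.MORPH_OPEN,np.ones((3,3)))
n,l,st,ce=cv2.connectedComponentsWithStats(d)
for i in range(1,n):
    if st[i,4]>60: print(st[i])
h=cv2.cvtColor(s,cv2.COLOR_BGR2HSV)
m=((h[...,1]<30)&(h[...,2]>90)).astype(np.uint8);m[:130]=0;m[230:]=0;m[:,:190]=0;m[:,330:]=0
n,l,st,ce=cv2.connectedComponentsWithStats(m);print("grey",[(st[i].tolist(),ce[i].round().tolist()) for i in range(1,n) if st[i,4]>40])
print(ctrl.sense()['force'].round(1),ctrl.sense()['time_s'])
E
```

```text
time_s: 36.2
eef_pos: [349.8, -189.6, 212.2]
ee_rot: [-0.002, 0.995, 0.1, 0.002]
force: [0.5, 0.2, 0.3]
grip_width: 1.003
time_s: 37.0
eef_pos: [349.5, -189.9, 296.4]
ee_rot: [-0.003, 0.995, 0.1, 0.001]
force: [-0.2, -0.5, 0.4]
grip_width: 1.003
bung ((430.4495544433594, 201.72622680664062), 18.078393936157227) [ 451.1 -402.6   34. ]
[278.6 191.5] [369.6 226.1]
[287.4 176.2] [374.1 248.6]
[279.4 157.8] [374.8 234.1]
[199   0  21  15 208]
[294   0  16  11 132]
[341   2  17   8 105]
[ 209   14   43   57 1087]
[ 247   15   60  113 3052]
[430  15  23  83 502]
[358  90  23  42 595]
[387  90  17  39 368]
[ 324   97   36   64 1631]
[ 397  114   49   52 1939]
[ 182  147   79   65 2768]
[264 153  36  43 717]
[ 367  171   49   61 1826]
[ 320  172   46   43 1107]
[271 195  38  30 624]
[260 200   6  14  62]
[283 215  81  41 997]
[ 442  229   47   78 2155]
[ 347  232   48   61 1325]
[225 252  21  14 208]
[255 259  22   8  91]
[384 270  14  20 136]
grey [([206, 153, 93, 77, 2895], [245.0, 198.0]), ([199, 181, 11, 9, 72], [204.0, 185.0]), ([190, 191, 9, 10, 50], [194.0, 196.0])]
[-0.2  0.3 -0.1] 37.1
```

```bash
python3 -c "
from rig import ctrl
print(ctrl.finish_job())"
```

```text
the job is handed in; nothing more can be done
None
```

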